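# Turn the vial carousel to the sampling gate and start the run

## Task

Bring the one tall vial on the carousel squarely in front of the pointed nose of the sampling gate, by gently pushing a spoke of the hand wheel round with a fingertip (either way round). Then press the black start button on the console all the way down and let it come up again. Leave the vials standing untouched in their wells and everything else on the bench where it is.

Things in the scene. Friction and masses are not known exactly. Their poses are not given: they have to be found in the camera images.
- tall_vial: The target: amber glass vial with an aluminium crimp cap, 22.5 mm diameter, 75 mm tall, standing loose in a 22 mm deep well of the carousel, its axis 88 mm from the carousel's axis; its top is 112 mm above the bench. The only tall one of five vials (six wells at 60 degrees, one empty). Origin: centre of its underside, z up its axis.
- short_vial1: Amber glass vial with an aluminium crimp cap, 22.5 mm diameter, 46 mm tall, standing loose in another well of the carousel. Origin: centre of its underside, z up its axis.
- short_vial2: Amber glass vial with an aluminium crimp cap, 22.5 mm diameter, 46 mm tall, standing loose in another well of the carousel. Origin: centre of its underside, z up its axis.
- short_vial3: Amber glass vial with an aluminium crimp cap, 22.5 mm diameter, 46 mm tall, standing loose in another well of the carousel. Origin: centre of its underside, z up its axis.
- short_vial4: Amber glass vial with an aluminium crimp cap, 22.5 mm diameter, 46 mm tall, standing loose in another well of the carousel. Origin: centre of its underside, z up its axis.
- carousel (a joint): Angle of the carousel (rad), growing anticlockwise seen from above; 0 at the start, free to turn almost a full turn either way. Turntable 216 mm in diameter, its top 37 mm above the bench, with a three-spoke hand wheel on a central column, all turning as one about a vertical axis. No detents: dry friction (about 0.12 N m) stops it where it is left.
- wheel_hub (a point): Point on the carousel's axis at the mid-height of the hand wheel's spokes (142 mm above the bench). The hub there is 48 mm in diameter, its top 153 mm above the bench.
- spoke_a (a point): Outer end, on the centre line, of one of the three level steel spokes of the hand wheel, 120 degrees apart. Each is a straight radial bar 12 mm wide and 16 mm tall (134 to 150 mm above the bench), reaching from the hub to 80 mm from the axis, and lies midway between two neighbouring wells, above the vials.
- spoke_b (a point): Outer end, on the centre line, of one of the three level steel spokes of the hand wheel, 120 degrees apart. Each is a straight radial bar 12 mm wide and 16 mm tall (134 to 150 mm above the bench), reaching from the hub to 80 mm from the axis, and lies midway between two neighbouring wells, above the vials.
- spoke_c (a point): Outer end, on the centre line, of one of the three level steel spokes of the hand wheel, 120 degrees apart. Each is a straight radial bar 12 mm wide and 16 mm tall (134 to 150 mm above the bench), reaching from the hub to 80 mm from the axis, and lies midway between two neighbouring wells, above the vials.
- gate: Sampling gate: a fixed slim post just outside the turntable's rim, with a white head (top 101 mm above the bench) and a round steel nose 8 mm thick that points inwards at the carousel's axis, 88 mm above the bench, its end 109 mm from the axis. Origin: on the carousel's axis at bench height; its x axis points from there straight out to the post (138 mm away), z up. A vial is at the gate when it lies on this x axis.
- console: Fixed white start console, a box 90 x 120 x 40 mm (x, y, z) with a small dark display and one round button on top, to the left or the right of the carousel. Origin: centre of its underside, z up.
- start_top (a point): Centre of the top face of the black start button on the console, 58 mm above the bench when up. The button is 32 mm in diameter in a round grey collar 12 mm high.
- start (a joint): Travel of the start button (m): 0 up, 0.006 fully down. Sprung: about 1.2 N starts it, 4 N holds it fully down, and it returns by itself.
- cap_tray: Bystander: open white plastic tray 90 x 120 x 30 mm, loose, on the side of the carousel opposite to the console. Origin: centre of its underside.
- spare_vial: Bystander: a short vial, 22.5 mm diameter, 46 mm tall, standing loose on the bench beyond the carousel. Origin: centre of its underside.
- amber_bottle: Bystander: amber glass bottle, 72 mm diameter, 125 mm tall, standing loose at the far left or far right. Origin: centre of its underside.
- beaker: Bystander: empty glass beaker, 68 mm diameter, 90 mm tall, standing loose at the other far corner. Origin: centre of its underside.
Things that resemble listed ones, but are neither listed nor needed, are in the scene too. Leave any green or red look-alike of the tall_vial alone.

How it is judged:
By the outcome, as a careful person would: the job done as asked, in the order asked, and still so for the second after the job is handed in, with the robot touching nothing.
It also fails if it takes over 51 s, if anything falls off the work surface, if the arm or the gripper's body presses on something with over 40 N, if the wrist force passes 120 N, or if a joint passes its speed limit or range.

## Robot

A 6-joint arm with a two-finger parallel gripper is mounted at the origin on the work surface. World frame = base frame: x ahead of the robot, y to its left, z up, the work surface at z = 0. Lengths are in m, angles in rad, forces in N, time in s.
With the tool pointing down it reaches from about 0.35 to 0.85 m from the base axis. Payload 8.1 kg.
Tool frame: the origin (TCP) lies at the very end of the fingers, on their centre line; the grasp point (between the pads) lies 19 mm behind it; z points along the fingers, y is the line along which they close (so a half turn about z gives the same grasp; the last joint's range is limited). The gripper opens to 93 mm and grips with 3 to 60 N. Pads are 15 mm wide; open, the fingers measure 128 mm over their backs; the gripper's body (75 mm by 188 mm) begins 65 mm behind the grasp point.
Start: joints at [-1.232, 0.13, 1.488, -0, 1.523, -0.085], TCP at [0.247, -0.547, 0.219] pointing down, gripper open.
Joint ranges: [-2.96, 2.96], [-0.89, 2.26], [0.02, 2.5], [-1.34, 4.48], [0, 2.73], [-2.66, 2.66]. Speed limits (rad/s): [2.39, 2.39, 2.79, 3.14, 3.14, 3.14].

## Interface

Orientations are given as a unit quaternion [x, y, z, w].
In Python, from station import telemetry, vision, sign_off gives the robot as it stands.
- The arm moves only by the tool carry_out, never from a script. Its arguments are lists of equal length, an entry for each row: "travel": the shift along the tool's x, y, z in cm, a list of three; "rotation": the turn, a rotation vector about the tool's x, y, z in degrees, a list of three; "gripper": the opening, from -1 (shut) to 1 (fully open). A call has exactly 8 rows; each row shifts and turns the commanded pose from where the row before left it, along the tool's axes as they then stand; what a row does not reach is not made up. A row lasts 1/8 s, in which the tool goes at most 62.5 mm and 10.7 degrees, less where a joint would pass 70% of its speed; a pose out of reach is approached as far as the arm can. A call with a gripper value outside its range is refused whole. The fingers move at their own pace and stop on an object; the grip force is fixed at half the most. Time passes only in rows, so rows that do not move let the fingers close, or fill a call up. It gives the time, the measured TCP pose, the force, the opening and the grip force at its end, in the units of the state.
- telemetry.get_obs(): the state, without advancing time (a new reading comes with each control period).
- vision.read_camera(name): name is "side" or "top" or "wrist"; returns a dict with "frame" (384x512x3 uint8, red, green, blue), "intrinsics" (3x3 intrinsics, pixels), "camera_from_world" (4x4, takes a point from world to camera coordinates). Camera axes: x right, y down, z forward; pixel columns grow to the right and rows downward; lengths in m; the calibration is good to about 2 mm. A picture is of the moment at which its call begins. There is no depth.
- sign_off(): hands the job in; it is judged then, once.
The state is a dict: "t": time; "joints": joint angles; "dq": joint speeds; "joint_efforts": joint torques, N m; "tool_pos": TCP position; "tool_rot": TCP orientation; "force": force on the tool from outside, world axes, zero at the start; "ft_torque": the same for the moment, N m; "opening": finger opening in m; "grasp_force": force on a finger pad.
Only numpy, scipy, OpenCV 4.12 (cv2) and the standard library are available. Lean on these libraries where they do the work, as an engineer would, in place of code of your own. Each camera call takes 0.05 s, during which the arm holds its last target. There are 200 camera calls.

## Working session

There is one attempt and no reset: what is moved stays moved. The work goes in short steps, Python scripts to look and compute and a tool call to move; the robot and the scene stay as the last step left them, time stands still between calls to the robot, and variables do not carry over. Pictures are saved under pics/ and viewed, at most 10 in all, crops included, and the job is handed in when it is done.

Besides the shell and the picture viewer there is one more tool, called after "Emit:" as name(argument=value, ...) on one line, values as JSON. carry_out: Moves the arm, as the interface text tells. Its arguments: {"type":"object","properties":{"travel":{"type":"array"},"rotation":{"type":"array"},"gripper":{"type":"array"}},"required":["travel","rotation","gripper"]}

```bash
mkdir -p pics
cat > h.py <<'E'
import numpy as np, cv2
from station import telemetry, vision, sign_off
def snap(n,f):
    c=vision.read_camera(n); cv2.imwrite('pics/'+f,c['frame'][:,:,::-1]); 
    np.savez('pics/'+f+'.npz',K=c['intrinsics'],T=c['camera_from_world'],I=c['frame']); return c
def ld(f):
    d=np.load('pics/'+f+'.npz'); return d['K'],d['T'],d['I']
def ray(K,T,u,v,z):
    R=T[:3,:3];o=-R.T@T[:3,3]; d=R.T@np.linalg.inv(K)@[u,v,1]
    return o+d*(z-o[2])/d[2]
def proj(K,T,p):
    q=K@(T[:3,:3]@np.array(p)+T[:3,3]); return q[:2]/q[2]
E
python3 -c "
from h import *
for n in ['top','side']:
    c=snap(n,n+'0.png'); R=c['camera_from_world'];print(n,-R[:3,:3].T@R[:3,3],c['intrinsics'][0])
    cv2.imwrite('pics/%s0b.png'%n,cv2.resize(c['frame'][:,:,::-1],(800,600),interpolation=cv2.INTER_CUBIC))
o=telemetry.get_obs();print(o['tool_pos'],o['tool_rot'],o['t'],o['opening'])
"
```

```text
top [ 0.50809544 -0.00795523  1.44910585] [462.07593113   0.         252.42029259]
side [ 0.33086044 -0.58099861  0.72936969] [376.38288643   0.         259.171178  ]
[ 0.24658599 -0.54640386  0.21766889] [ 9.77630463e-01  2.10328161e-01 -1.18672863e-04 -8.53874324e-04] 0.1 0.09301743808609869
```

View pics/top0b.png

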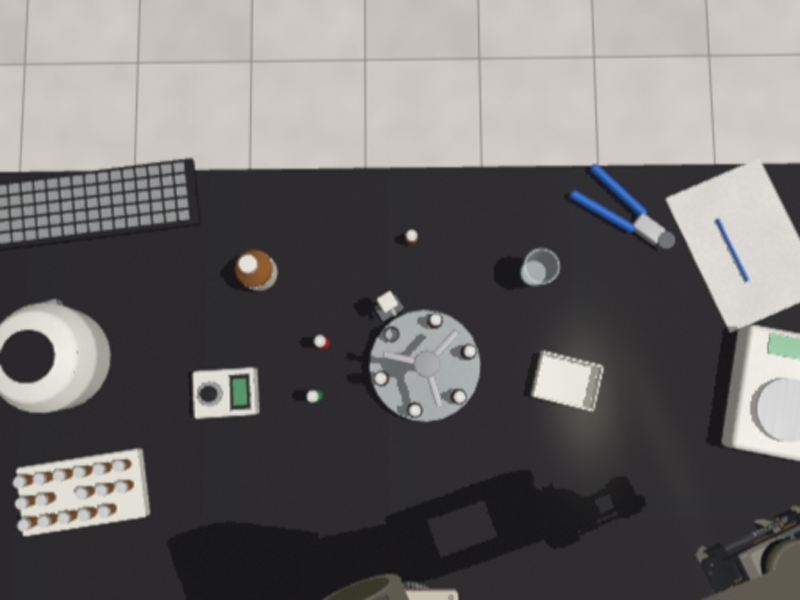

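View pics/side0b.png

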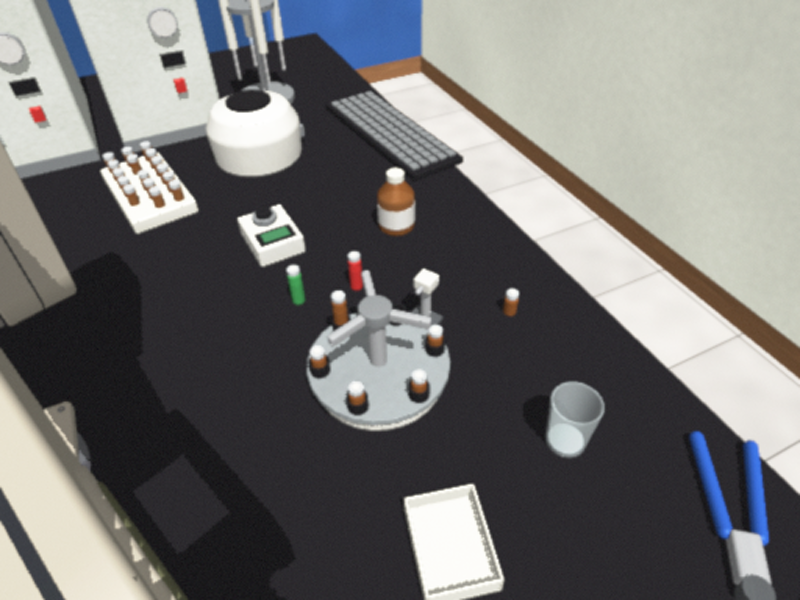

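The top view (800x600 scale) shows the hub at (427,364) and the gate head at (388,302). The tall vial's cap is at (380,378), left of the hub, and the empty well at (391,334). The console is at (226,393) with its button at (209,393), and the green and red look-alikes are at (313,396) and (320,341). The side view confirms the tall amber vial at (340,310).

```bash
cat > meas.py <<'E'
from h import *
def blobs(I,m,amin=6,amax=4000):
    n,l,s,c=cv2.connectedComponentsWithStats(m.astype(np.uint8))
    return [(c[i],s[i,4],s[i,2:4]) for i in range(1,n) if amin<s[i,4]<amax]
E
python3 -c "
from meas import *
K,T,I=ld('top0.png'); A=I.astype(int)
mn=A.min(2); 
for c,a,wh in blobs(I,mn>205):
    if 130<c[0]<400 and 130<c[1]<290: print('white',c.round(1),a,wh,*[ray(K,T,*c,z)[:2].round(4) for z in (.083,.101,.112)])
# disc
m=(mn>85); m[:, :225]=0;m[:,315:]=0;m[:190]=0;m[280:]=0
m=cv2.morphologyEx(m.astype(np.uint8),cv2.MORPH_OPEN,np.ones((5,5)))
cs=max(cv2.findContours(m,0,1)[0],key=cv2.contourArea); h=cv2.convexHull(cs)
P=np.array([ray(K,T,*p[0],.037)[:2] for p in h])
(x,y),r=cv2.minEnclosingCircle(P.astype(np.float32));print('disc enc',x,y,r)
s=np.linalg.lstsq(np.c_[2*P,np.ones(len(P))],(P**2).sum(1),rcond=None)[0];print('fit',s[:2],np.sqrt(s[2]+s[0]**2+s[1]**2))
big=lambda f,x0,y0,x1,y1,k:cv2.resize(I[y0:y1,x0:x1,::-1],None,fx=k,fy=k,interpolation=cv2.INTER_CUBIC)
a=big(0,225,180,325,275,6); b=big(0,115,225,215,275,6)
cv2.imwrite('pics/c1.png',a)
cv2.imwrite('pics/c2.png',b)
"
```

```text
white [263.1 149.9] 12 [3 5] [ 0.7913 -0.0266] [ 0.7875 -0.0263] [ 0.7853 -0.0262]
white [158.2 168.1] 71 [10  9] [0.739  0.2884] [0.736  0.2845] [0.7341 0.2821]
white [247.8 192.8] 73 [11 11] [0.662  0.0202] [0.66   0.0198] [0.6588 0.0196]
white [278.7 204. ] 22 [6 5] [ 0.628  -0.0712] [ 0.6264 -0.0703] [ 0.6254 -0.0698]
white [204.4 217.8] 14 [4 5] [0.5888 0.1494] [0.5877 0.1474] [0.5871 0.1461]
white [300.5 224.1] 24 [6 5] [ 0.5677 -0.1348] [ 0.5669 -0.1331] [ 0.5664 -0.1321]
white [359.7 243.6] 794 [36 32] [ 0.509 -0.307] [ 0.509  -0.3031] [ 0.509  -0.3007]
white [140.  251.8] 410 [39 30] [0.4901 0.3388] [0.4903 0.3342] [0.4905 0.3314]
white [243.3 241.7] 23 [6 6] [0.5175 0.0346] [0.5174 0.034 ] [0.5173 0.0337]
white [199.5 253.2] 18 [4 5] [0.4847 0.1634] [0.485  0.1612] [0.4852 0.1598]
white [294.  253.4] 23 [5 6] [ 0.4821 -0.1139] [ 0.4824 -0.1125] [ 0.4826 -0.1117]
white [265.3 262.1] 24 [6 5] [ 0.4573 -0.0298] [ 0.458  -0.0295] [ 0.4584 -0.0293]
disc enc 0.5420323014259338 -0.05053666979074478 0.10885832458734512
fit [ 0.54230335 -0.05084234] 0.10794235908862979
```

View pics/c1.png

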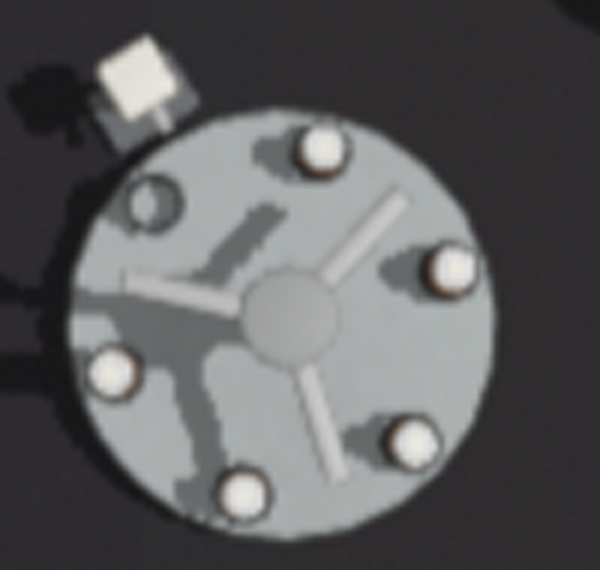

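View pics/c2.png

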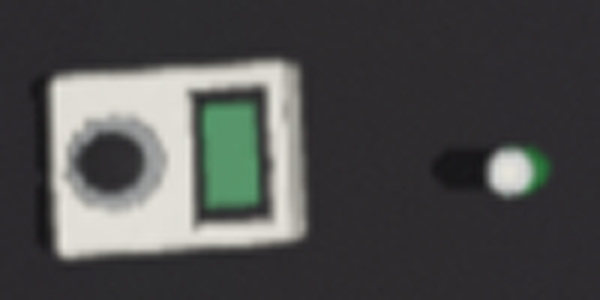

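The measurements agree with the given sizes: the vial caps lie 88 mm from the fitted centre, the disc radius is 108 mm and the gate is at 137 mm. The carousel must turn about -75.5°. The plan is to push spoke_b (at -43.5°) clockwise with closed fingers.

Emit:
carry_out(travel=[[4,-2.2,0],[4,-2.2,0],[4,-2.2,0],[4,-2.2,0],[4,-2.2,0],[4,-2.2,0],[4,-2.2,0],[4,-2.2,0]], rotation=[[0,0,0],[0,0,0],[0,0,0],[0,0,0],[0,0,0],[0,0,0],[0,0,0],[0,0,0]], gripper=[-1,-1,-1,-1,-1,-1,-1,-1])

```text
t: 1.1
tool_pos: [0.4666, -0.2535, 0.2182]
tool_rot: [0.978, 0.21, -0.0, -0.0]
force: [0.5, -0.7, -0.6]
opening: 0.0178
grasp_force: 0.0
```

Emit:
carry_out(travel=[[4,-2.2,0],[4,-2.2,0],[4,-2.2,0],[4,-2.2,0],[4.4,-1.8,0],[0,0,0],[0,0,0],[0,0,0]], rotation=[[0,0,0],[0,0,0],[0,0,0],[0,0,0],[0,0,0],[0,0,-7.4],[0,0,-7.4],[0,0,-7.4]], gripper=[-1,-1,-1,-1,-1,-1,-1,-1])

```text
t: 2.1
tool_pos: [0.6081, -0.074, 0.2178]
tool_rot: [0.918, 0.397, -0.001, -0.0]
force: [-0.1, -0.2, -1.1]
opening: 0.0005
grasp_force: 0.0
```

```bash
cat > st.py <<'E'
from h import *
from scipy.spatial.transform import Rotation as Ro
o=telemetry.get_obs();p=np.array(o['tool_pos']);R=Ro.from_quat(o['tool_rot']).as_matrix()
C=np.array([.5423,-.0508])
print(o['t'],p.round(4),'yaw x',np.degrees(np.arctan2(R[1,0],R[0,0])).round(2),'tilt',R[:,2].round(3),'F',np.round(o['force'],2),'op',round(o['opening'],4))
print('hub-relative in tool xy (cm):',(R.T[:2,:2]@(p[:2]-C)*100).round(2))
E
python3 st.py
```

```text
2.1 [ 0.6081 -0.074   0.2178] yaw x 46.75 tilt [-0.001  0.    -1.   ] F [-0.13 -0.25 -1.13] op 0.0005
hub-relative in tool xy (cm): [2.82 6.39]
```

Emit:
carry_out(travel=[[0,0,3],[0,0,3],[0,0,2],[0,0,1],[0,0,0],[-0.4,0,0],[-0.4,0,0],[-0.4,0,0]], rotation=[[0,0,0],[0,0,0],[0,0,0],[0,0,0],[0,0,0],[0,0,0],[0,0,0],[0,0,0]], gripper=[-1,-1,-1,-1,-1,-1,-1,-1])

```text
t: 3.1
tool_pos: [0.6003, -0.0835, 0.1294]
tool_rot: [0.919, 0.395, 0.0, 0.0]
force: [0.8, -0.3, 0.0]
opening: 0.0001
grasp_force: 0.0
```

```bash
python3 st.py
```

```text
3.1 [ 0.6003 -0.0835  0.1294] yaw x 46.47 tilt [ 0.001 -0.    -1.   ] F [ 0.77 -0.27  0.02] op 0.0001
hub-relative in tool xy (cm): [1.63 6.46]
```

Emit:
carry_out(travel=[[-0.15,0,0],[-0.13,0,0],[-0.226,0.043,0],[-0.453,0.078,0],[-0.453,0.078,0],[-0.453,0.078,0],[-0.453,0.078,0],[-0.453,0.078,0]], rotation=[[0,0,0],[0,0,0],[0,0,2],[0,0,4],[0,0,4],[0,0,4],[0,0,4],[0,0,4]], gripper=[-1,-1,-1,-1,-1,-1,-1,-1])

```text
t: 4.1
tool_pos: [0.5815, -0.104, 0.129]
tool_rot: [0.978, 0.21, 0.0, 0.0]
force: [2.8, -0.8, 1.4]
opening: 0.0007
grasp_force: 1.0
```

```bash
python3 st.py
```

```text
4.1 [ 0.5815 -0.104   0.129 ] yaw x 24.27 tilt [ 0.001 -0.001 -1.   ] F [ 2.75 -0.83  1.43] op 0.0007
hub-relative in tool xy (cm): [1.39 6.46]
```

Contact force is about 2.5 N, as expected, so I'll continue the push.

Emit:
carry_out(travel=[[-0.453,0.078,0],[-0.453,0.078,0],[-0.453,0.078,0],[-0.453,0.078,0],[-0.453,0.078,0],[-0.453,0.078,0],[-0.453,0.078,0],[-0.453,0.078,0]], rotation=[[0,0,4],[0,0,4],[0,0,4],[0,0,4],[0,0,4],[0,0,4],[0,0,4],[0,0,4]], gripper=[-1,-1,-1,-1,-1,-1,-1,-1])

```text
t: 5.1
tool_pos: [0.5471, -0.1168, 0.1288]
tool_rot: [0.998, -0.068, 0.0, 0.0]
force: [2.1, -0.9, -0.2]
opening: 0.0002
grasp_force: 0.9
```

Emit:
carry_out(travel=[[-0.453,0.078,0],[-0.453,0.078,0],[-0.453,0.078,0],[-0.34,0.06,0],[-0.226,0.043,0],[-0.113,0.022,0],[0,0,0],[0,0,0]], rotation=[[0,0,4],[0,0,4],[0,0,4],[0,0,3],[0,0,2],[0,0,1],[0,0,0],[0,0,0]], gripper=[-1,-1,-1,-1,-1,-1,-1,-1])

```text
t: 6.1
tool_pos: [0.5265, -0.1143, 0.1285]
tool_rot: [0.975, -0.221, -0.0, -0.0]
force: [-0.6, -0.1, 0.4]
opening: 0.0005
grasp_force: 0.3
```

```bash
python3 st.py; python3 -c "
from meas import *
c=snap('top','top1.png');s=snap('side','side1.png')
cv2.imwrite('pics/v1.png',np.hstack([cv2.resize(c['frame'][180:275,225:325,::-1],(400,380)),cv2.resize(s['frame'][160:280,170:300,::-1],(400,380))]))"
```

```text
6.1 [ 0.5265 -0.1143  0.1285] yaw x -25.5 tilt [-0.  0. -1.] F [-0.56 -0.11  0.44] op 0.0005
hub-relative in tool xy (cm): [1.31 6.41]
```

View pics/v1.png

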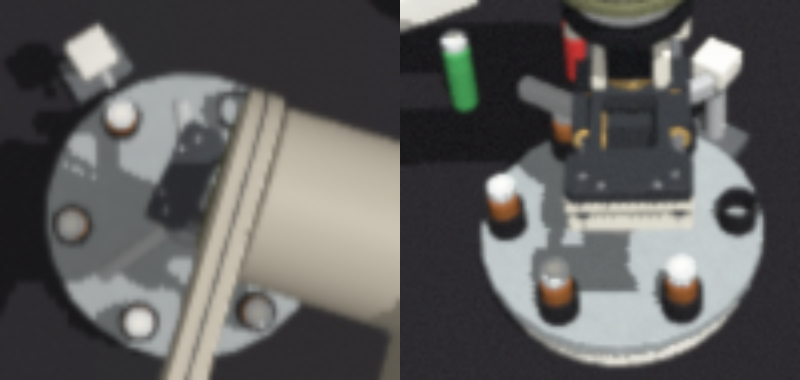

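The top crop (left) shows the tall vial's cap at (122,117), close to the gate at (92,52). The turntable is upright and nothing is disturbed. Next I'll measure what is left to turn.

```bash
cat > rem.py <<'E'
import sys
from meas import *
f=sys.argv[1]
K,T,I=ld(f); m=I.min(2)>195
C=np.array([.5423,-.0508]);ga=None
L=[]
for c,a,wh in blobs(I,m,8,120):
    for z,rr,n in((.112,.088,'tall?'),(.083,.088,'short?'),(.101,.137,'gate')):
        d=ray(K,T,*c,z)[:2]-C; r=np.hypot(*d)
        if abs(r-rr)<.005 and (n!='gate' or a>50): print(n,c.round(1),a,d.round(4),round(r,4),np.degrees(np.arctan2(d[1],d[0])).round(2))
E
python3 rem.py top0.png; echo; python3 rem.py top1.png
```

```text
gate [247.8 192.8] 81 [0.1179 0.0707] 0.1375 30.96
tall? [278.5 204. ] 26 [ 0.083  -0.0185] 0.085 -12.55
short? [278.5 204. ] 26 [ 0.0855 -0.0198] 0.0878 -13.04
tall? [300.3 224.2] 26 [ 0.024  -0.0808] 0.0842 -73.43
short? [300.3 224.2] 26 [ 0.0253 -0.0834] 0.0872 -73.14
tall? [243.2 241.7] 26 [-0.0251  0.0846] 0.0882 106.54
short? [243.2 241.7] 26 [-0.0249  0.0855] 0.089 106.25
tall? [294.  253.5] 28 [-0.0601 -0.061 ] 0.0856 -134.57
short? [294.  253.5] 28 [-0.0606 -0.0633] 0.0876 -133.79
tall? [265.3 262.1] 24 [-0.0839  0.0215] 0.0866 165.62
short? [265.3 262.1] 24 [-0.085  0.021] 0.0876 166.09

gate [247.8 192.8] 81 [0.1179 0.0707] 0.1375 30.96
tall? [254.7 207.8] 26 [0.0724 0.0508] 0.0885 35.07
short? [254.7 207.8] 26 [0.0747 0.051 ] 0.0905 34.32
tall? [259.4 260.1] 25 [-0.078   0.0383] 0.0869 153.81
short? [259.4 260.1] 25 [-0.0789  0.0382] 0.0877 154.14
```

Emit:
carry_out(travel=[[-0.113,0.022,0],[-0.113,0.022,0],[-0.113,0.022,0],[-0.08,0.016,0],[0,0,0],[0,0,0],[0,0,0],[0,0,0]], rotation=[[0,0,1],[0,0,1],[0,0,1],[0,0,0.7],[0,0,0],[0,0,0],[0,0,0],[0,0,0]], gripper=[-1,-1,-1,-1,-1,-1,-1,-1])

```text
t: 7.2
tool_pos: [0.5224, -0.1132, 0.1286]
tool_rot: [0.968, -0.252, -0.0, -0.0]
force: [-0.5, 0.4, -0.3]
opening: 0.0006
grasp_force: 0.0
```

```bash
python3 st.py; python3 -c "
from h import *
snap('top','top2.png')"; python3 rem.py top2.png
```

```text
7.2 [ 0.5224 -0.1132  0.1286] yaw x -29.21 tilt [-0.  0. -1.] F [-0.51  0.38 -0.28] op 0.0006
hub-relative in tool xy (cm): [1.31 6.41]
gate [247.8 192.8] 81 [0.1179 0.0707] 0.1375 30.96
tall? [256.7 206.9] 24 [0.0752 0.045 ] 0.0876 30.88
short? [256.7 206.9] 24 [0.0776 0.045 ] 0.0897 30.13
tall? [257.7 259.2] 25 [-0.0755  0.0434] 0.0871 150.14
short? [257.7 259.2] 25 [-0.0764  0.0434] 0.0879 150.42
```

Emit:
carry_out(travel=[[0.4,0,0],[0.6,0,0],[0.6,0,0],[0,0,-1],[0,0,-2],[0,0,-3],[0,0,-3],[0,0,0]], rotation=[[0,0,0],[0,0,0],[0,0,0],[0,0,0],[0,0,0],[0,0,0],[0,0,0],[0,0,0]], gripper=[-1,-1,-1,-1,-1,-1,-1,-1])

```text
t: 8.25
tool_pos: [0.5385, -0.1217, 0.2235]
tool_rot: [0.968, -0.252, 0.004, 0.0]
force: [0.5, -0.3, -0.4]
opening: 0.0001
grasp_force: 0.0
```

```bash
python3 st.py; python3 -c "
from meas import *
K,T,I=ld('top0.png'); A=I.astype(int)
S=np.zeros(I.shape[:2],bool);S[238:265,122:145]=1
for th in (50,60,70):
  for c,a,wh in blobs(I,S&(A.max(2)<th),20,400):print('btn',c.round(2),a,wh,ray(K,T,*c,.058).round(4),2*np.sqrt(a/np.pi)*1.39/462)
m=(A.min(2)>60); m2=np.zeros_like(m);m2[232:272,118:168]=m[232:272,118:168]
cs=max(cv2.findContours(m2.astype(np.uint8),0,1)[0],key=cv2.contourArea)
r=cv2.minAreaRect(cs);print(r,ray(K,T,*r[0],.04))
K,T,I=ld('side0.png');A=I.astype(int)
S=np.zeros(I.shape[:2],bool);S[128:145,158:180]=1
for th in (50,70):
  for c,a,wh in blobs(I,S&(A.max(2)<th),8,400):print('side btn',c.round(2),a,wh,ray(K,T,*c,.058).round(4))
cv2.imwrite('pics/v2.png',cv2.resize(I[120:180,145:205,::-1],(480,480)))
"
```

```text
8.25 [ 0.5385 -0.1217  0.2235] yaw x -29.21 tilt [ 0.007 -0.002 -1.   ] F [ 0.51 -0.33 -0.38] op 0.0001
hub-relative in tool xy (cm): [3.13 6.37]
btn [122.  253.5] 22 [ 1 22] [0.4852 0.3993 0.058 ] 0.015923525379821873
btn [132.36 251.42] 50 [8 8] [0.4911 0.3682 0.058 ] 0.024005617738441187
btn [122.04 251.46] 28 [ 2 27] [0.4912 0.3993 0.058 ] 0.017964159387022005
btn [132.81 251.6 ] 63 [10  8] [0.4906 0.3669 0.058 ] 0.026946239080533008
btn [122.07 251.86] 29 [ 2 27] [0.49   0.3992 0.058 ] 0.018282133796206995
btn [132.97 251.66] 74 [11 10] [0.4904 0.3664 0.058 ] 0.029204094419210465
((144.0951690673828, 250.92701721191406), (32.06216049194336, 43.5699462890625), 86.18592071533203) [0.49212154 0.33737331 0.04      ]
side btn [166.62 131.87] 149 [22 11] [0.4883 0.3874 0.058 ]
side btn [166.71 132.25] 166 [22 12] [0.4879 0.3854 0.058 ]
```

View pics/v2.png

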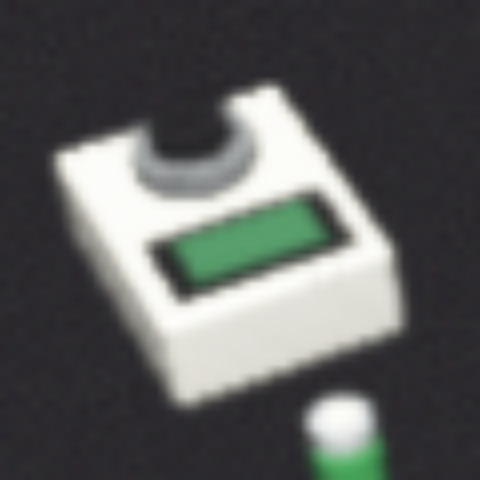

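The crop shows the console in the side view: the button at about (190,125) in a grey collar and a green display. The button centre from the top view is (0.4905, 0.3665). I'll open the gripper and press with one finger only, so it stays clear of the collar.

Emit:
carry_out(travel=[[0,0,0],[0,0,0],[0,0,0],[-0.4,-2,0],[-0.4,-3.5,0],[-0.4,-4,0],[-0.4,-4,0],[-0.4,-4,0]], rotation=[[0,0,-9.7],[0,0,-9.7],[0,0,-9.8],[0,0,0],[0,0,0],[0,0,0],[0,0,0],[0,0,0]], gripper=[1,1,1,1,1,1,1,1])

```text
t: 9.25
tool_pos: [0.5154, 0.0563, 0.2185]
tool_rot: [1.0, -0.003, -0.0, -0.0]
force: [0.3, 0.5, 1.0]
opening: 0.076
grasp_force: 0.0
```

Emit:
carry_out(travel=[[-0.4,-4,0],[-0.4,-4,0],[-0.4,-4,0],[-0.4,-4,0],[-0.4,-4,0],[-0.4,-3.5,0],[-0.4,-2.5,0],[0,0,0]], rotation=[[0,0,0],[0,0,0],[0,0,0],[0,0,0],[0,0,0],[0,0,0],[0,0,0],[0,0,0]], gripper=[1,1,1,1,1,1,1,1])

```text
t: 10.25
tool_pos: [0.4868, 0.3161, 0.2183]
tool_rot: [1.0, -0.001, -0.001, -0.0]
force: [0.4, -0.1, -0.1]
opening: 0.0929
grasp_force: 0.0
```

```bash
python3 st.py; python3 -c "
from h import *
c=snap('top','top3.png');s=snap('side','side3.png')
cv2.imwrite('pics/v3.png',np.hstack([cv2.resize(c['frame'][180:275,225:325,::-1],(400,400)),cv2.resize(s['frame'][100:280,120:300,::-1],(400,400))]))"
python3 rem.py top3.png
```

```text
10.25 [0.4868 0.3161 0.2183] yaw x -0.08 tilt [-0.001  0.    -1.   ] F [ 0.4  -0.07 -0.09] op 0.0929
hub-relative in tool xy (cm): [ -5.6  -36.69]
gate [247.6 192.7] 83 [0.118  0.0711] 0.1377 31.09
tall? [256.7 206.9] 24 [0.0752 0.045 ] 0.0876 30.88
short? [256.7 206.9] 24 [0.0776 0.045 ] 0.0897 30.13
tall? [242.2 233.7] 26 [-0.0021  0.0873] 0.0873 91.38
short? [242.2 233.7] 26 [-0.0014  0.0883] 0.0883 90.91
tall? [301.8 232.5] 28 [-0.0001 -0.0845] 0.0845 -90.04
short? [301.8 232.5] 28 [ 0.0007 -0.0872] 0.0872 -89.55
tall? [257.7 259.4] 27 [-0.0759  0.0434] 0.0875 150.24
short? [257.7 259.4] 27 [-0.0768  0.0434] 0.0882 150.52
tall? [287.6 259. ] 25 [-0.0754 -0.0424] 0.0865 -150.64
short? [287.6 259. ] 25 [-0.0763 -0.0443] 0.0882 -149.88
```

View pics/v3.png

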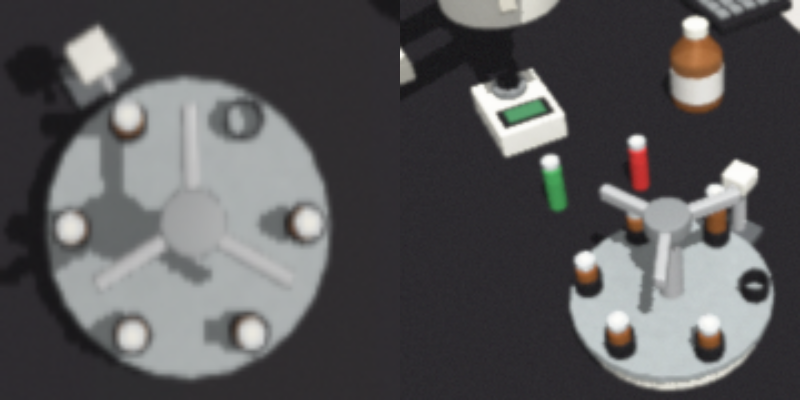

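The top crop shows the tall vial at (127,118) in line with the gate nose. All the vials are upright, and the well lattice averages 30.6° against 31° for the gate. Next is the button.

Emit:
carry_out(travel=[[0.37,0.26,2],[0,0,3],[0,0,3],[0,0,3],[0,0,2],[0,0,1.3],[0,0,0.5],[0,0,0]], rotation=[[0,0,0],[0,0,0],[0,0,0],[0,0,0],[0,0,0],[0,0,0],[0,0,0],[0,0,0]], gripper=[1,1,1,1,1,1,1,1])

```text
t: 11.35
tool_pos: [0.4926, 0.3115, 0.0711]
tool_rot: [1.0, -0.0, 0.0, -0.0]
force: [0.2, -0.1, 0.4]
opening: 0.0932
grasp_force: 0.0
```

```bash
python3 st.py; python3 -c "
from h import *
s=snap('side','side4.png');w=snap('wrist','w4.png')
cv2.imwrite('pics/v4.png',np.hstack([cv2.resize(s['frame'][80:200,110:230,::-1],(400,400),interpolation=2),cv2.resize(w['frame'][:,:,::-1],(400,400))]))"
```

```text
11.35 [0.4926 0.3115 0.0711] yaw x -0.03 tilt [ 0.001  0.    -1.   ] F [ 0.24 -0.09  0.36] op 0.0932
hub-relative in tool xy (cm): [ -4.98 -36.23]
```

View pics/v4.png

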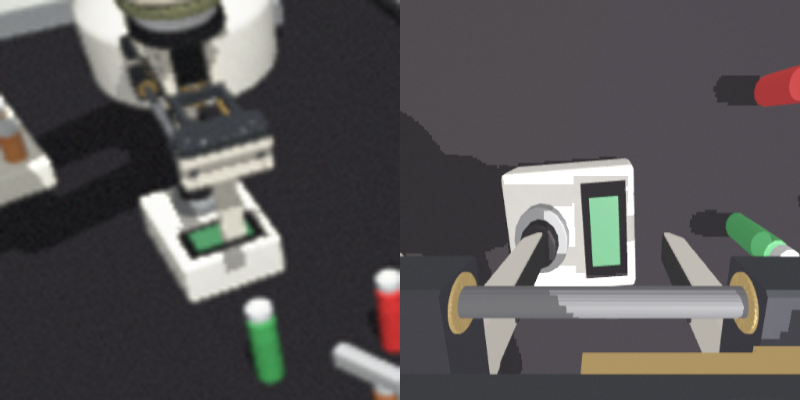

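In the wrist view the left finger's tip, at about (537,238), sits over the button centre. The other finger is beyond the console edge and clear. Pressing now.

Emit:
carry_out(travel=[[-0.1,-0.3,0.4],[0,0,0.4],[0,0,0.4],[0,0,0.2],[0,0,0.2],[0,0,0.15],[0,0,0.1],[0,0,0]], rotation=[[0,0,0],[0,0,0],[0,0,0],[0,0,0],[0,0,0],[0,0,0],[0,0,0],[0,0,0]], gripper=[1,1,1,1,1,1,1,1])

```text
t: 12.45
tool_pos: [0.4918, 0.3149, 0.0556]
tool_rot: [1.0, 0.0, 0.001, -0.001]
force: [-11.8, -7.7, 27.5]
opening: 0.0928
grasp_force: 13.9
```

```bash
python3 st.py
```

```text
12.45 [0.4918 0.3149 0.0556] yaw x 0.02 tilt [ 0.001  0.001 -1.   ] F [-11.81  -7.66  27.52] op 0.0928
hub-relative in tool xy (cm): [ -5.04 -36.58]
```

```bash
python3 st.py; python3 -c "
from h import *
s=snap('side','side5.png');w=snap('wrist','w5.png')
cv2.imwrite('pics/v5.png',np.hstack([cv2.resize(s['frame'][110:160,145:195,::-1],(400,400),interpolation=2),cv2.resize(w['frame'][140:290,110:260,::-1],(400,400),interpolation=2)]))"; python3 st.py
```

```text
12.45 [0.4918 0.3149 0.0556] yaw x 0.02 tilt [ 0.001  0.001 -1.   ] F [-11.81  -7.66  27.52] op 0.0928
hub-relative in tool xy (cm): [ -5.04 -36.58]
12.55 [0.4918 0.3149 0.0556] yaw x 0.02 tilt [ 0.001  0.001 -1.   ] F [-12.5   -6.5   27.86] op 0.0928
hub-relative in tool xy (cm): [ -5.04 -36.58]
```

View pics/v5.png

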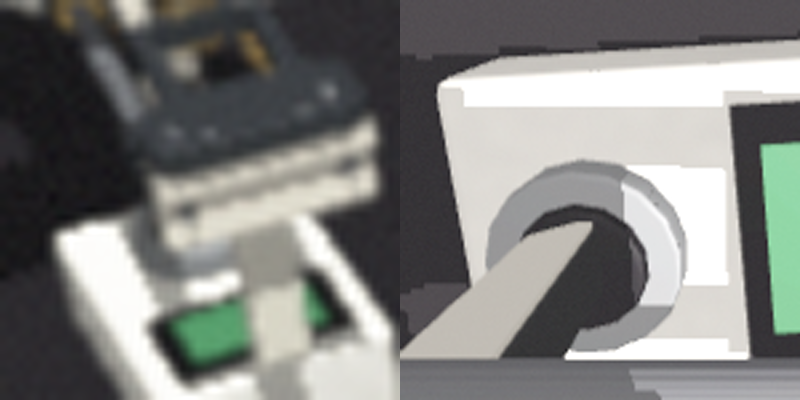

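The wrist crop shows the fingertip off-centre on the button, with its outer (+x, +y) corner at (530,238) against the collar's inner rim. The sideways force agrees with that. I'll lift, recentre by 2 mm in -x and 5 mm in -y, and press again.

Emit:
carry_out(travel=[[0,0,-0.3],[0,0,-0.5],[0,0,-0.5],[-0.1,0.3,0],[-0.1,0.2,0],[0,0,0],[0,0,0],[0,0,0]], rotation=[[0,0,0],[0,0,0],[0,0,0],[0,0,0],[0,0,0],[0,0,0],[0,0,0],[0,0,0]], gripper=[1,1,1,1,1,1,1,1])

```text
t: 13.55
tool_pos: [0.4892, 0.3094, 0.065]
tool_rot: [1.0, -0.0, -0.0, 0.0]
force: [-0.2, 1.6, -0.7]
opening: 0.0933
grasp_force: 0.0
```

```bash
python3 st.py
```

```text
13.55 [0.4892 0.3094 0.065 ] yaw x -0.02 tilt [-0. -0. -1.] F [-0.2   1.59 -0.73] op 0.0933
hub-relative in tool xy (cm): [ -5.32 -36.01]
```

Emit:
carry_out(travel=[[0,0,0.4],[0,0,0.3],[0,0,0.2],[0,0,0.1],[0,0,0],[0,0,0],[0,0,0],[0,0,0]], rotation=[[0,0,0],[0,0,0],[0,0,0],[0,0,0],[0,0,0],[0,0,0],[0,0,0],[0,0,0]], gripper=[1,1,1,1,1,1,1,1])

```text
t: 14.55
tool_pos: [0.4897, 0.3096, 0.0562]
tool_rot: [1.0, -0.0, 0.0, -0.0]
force: [-2.4, -1.3, 7.8]
opening: 0.0928
grasp_force: 4.2
```

```bash
python3 st.py
```

```text
14.55 [0.4897 0.3096 0.0562] yaw x -0.02 tilt [ 0.001  0.001 -1.   ] F [-2.44 -1.25  7.8 ] op 0.0928
hub-relative in tool xy (cm): [ -5.27 -36.04]
```

Emit:
carry_out(travel=[[0,0,-0.15],[0,0,0],[0,0,0],[0,0,0],[0,0,0],[0,0,0],[0,0,0],[0,0,0]], rotation=[[0,0,0],[0,0,0],[0,0,0],[0,0,0],[0,0,0],[0,0,0],[0,0,0],[0,0,0]], gripper=[1,1,1,1,1,1,1,1])

```text
t: 15.55
tool_pos: [0.4894, 0.3094, 0.0567]
tool_rot: [1.0, -0.0, 0.0, -0.0]
force: [2.1, 1.3, 4.3]
opening: 0.093
grasp_force: 1.8
```

```bash
python3 st.py; python3 -c "
from h import *
f=[];z=[]
for i in range(8):
    w=snap('wrist','w6.png'); o=telemetry.get_obs(); f.append(o['force']);z.append(o['tool_pos'][2])
print(np.mean(f,0),np.std(f,0),np.mean(z))
K,T,I=ld('w6.png')
P=telemetry.get_obs()['tool_pos']
print('TCP px',proj(K,T,P),'expected finger tip px',[proj(K,T,np.array(P)+[.0075*s,.0465+t,0]).round(0) for s in(-1,1) for t in (0,.01,.015)])
print('btn ring ctr px',proj(K,T,[.4905,.3665,.052]),proj(K,T,[.4905,.365,.058]))
"
```

```text
15.55 [0.4894 0.3094 0.0567] yaw x -0.02 tilt [ 0.  0. -1.] F [2.08 1.31 4.32] op 0.093
hub-relative in tool xy (cm): [ -5.31 -36.02]
[2.46801211 1.59974438 3.46231067] [0.41546877 0.4401894  0.6171242 ] 0.05666720998491191
TCP px [261.17525046 235.91021259] expected finger tip px [array([187., 247.]), array([172., 247.]), array([164., 247.]), array([186., 225.]), array([170., 225.]), array([162., 225.])]
btn ring ctr px [171.75573898 231.30647442] [171.32261865 234.98740857]
```

Emit:
carry_out(travel=[[0,0,-0.2],[0,0,0],[0,0,0],[0,0,0],[0,0,0],[0,0,0],[0,0,0],[0,0,0]], rotation=[[0,0,0],[0,0,0],[0,0,0],[0,0,0],[0,0,0],[0,0,0],[0,0,0],[0,0,0]], gripper=[1,1,1,1,1,1,1,1])

```text
t: 16.95
tool_pos: [0.489, 0.3092, 0.0585]
tool_rot: [1.0, -0.0, -0.0, 0.0]
force: [-0.4, -0.1, 2.8]
opening: 0.0927
grasp_force: 1.4
```

```bash
python3 -c "
from h import *
f=[];z=[]
for i in range(6):
    w=snap('wrist','w7.png'); o=telemetry.get_obs(); f.append(o['force']);z.append(o['tool_pos'][2])
print(np.mean(f,0),np.std(f,0),np.mean(z),o['t'])
"
```

```text
[-0.52735836 -0.57154107  2.57730241] [0.4654026  0.44085485 0.46412998] 0.0584755093750244 17.25
```

The force slope is about 0.5 N/mm, which matches the button spring. The open fingertips therefore sit about 3.5 mm below the reported TCP, and the hard stop at a reading of 0.056 is the bottom of the button's travel. I'll do one more firm, centred press, then release and lift.

Emit:
carry_out(travel=[[0,0,0.15],[0,0,0.15],[0,0,0.1],[0,0,0],[0,0,0],[0,0,0],[0,0,0],[0,0,0]], rotation=[[0,0,0],[0,0,0],[0,0,0],[0,0,0],[0,0,0],[0,0,0],[0,0,0],[0,0,0]], gripper=[1,1,1,1,1,1,1,1])

```text
t: 18.25
tool_pos: [0.4893, 0.3094, 0.056]
tool_rot: [1.0, 0.0, -0.0, -0.0]
force: [-7.9, -5.0, 15.0]
opening: 0.0929
grasp_force: 7.7
```

Emit:
carry_out(travel=[[0,0,-0.3],[0,0,-0.5],[0,0,-1],[0,0,-2],[0,0,-3],[0,0,-4],[0,0,-3],[0,0,0]], rotation=[[0,0,0],[0,0,0],[0,0,0],[0,0,0],[0,0,0],[0,0,0],[0,0,0],[0,0,0]], gripper=[1,1,1,1,1,1,1,1])

```text
t: 19.25
tool_pos: [0.4914, 0.3105, 0.1975]
tool_rot: [1.0, -0.0, 0.003, -0.002]
force: [-0.5, -0.6, 0.0]
opening: 0.0935
grasp_force: 0.0
```

```bash
python3 st.py; python3 -c "
from h import *
c=snap('top','top8.png');s=snap('side','side8.png')
cv2.imwrite('pics/v8.png',np.hstack([cv2.resize(c['frame'][150:280,110:330,::-1],(400,400)),cv2.resize(s['frame'][100:280,120:300,::-1],(400,400))]))"
python3 rem.py top8.png | grep -v short
```

```text
19.25 [0.4914 0.3105 0.1975] yaw x -0.02 tilt [ 0.007  0.003 -1.   ] F [-0.53 -0.6   0.  ] op 0.0935
hub-relative in tool xy (cm): [ -5.1  -36.12]
gate [247.6 192.7] 83 [0.118  0.0711] 0.1377 31.09
tall? [256.7 206.9] 24 [0.0752 0.045 ] 0.0876 30.88
tall? [242.2 233.7] 26 [-0.0021  0.0873] 0.0873 91.38
tall? [301.7 232.6] 27 [-0.0003 -0.0843] 0.0843 -90.22
tall? [257.7 259.4] 27 [-0.0759  0.0434] 0.0875 150.24
tall? [287.6 259. ] 25 [-0.0754 -0.0424] 0.0865 -150.64
```

View pics/v8.png

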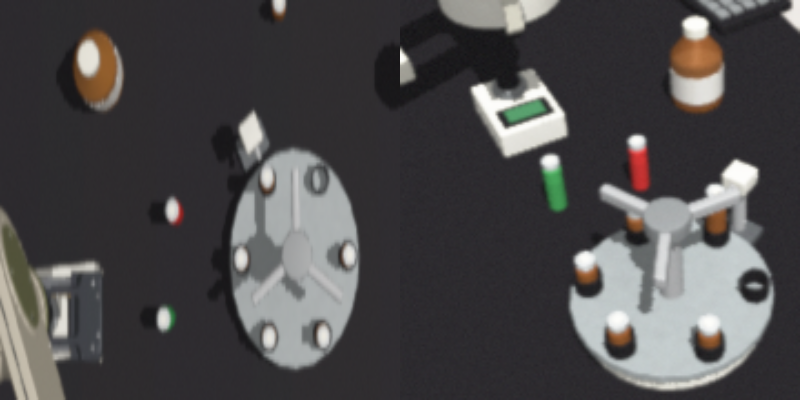

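The picture shows the tall vial still at the gate, the button up again, and everything standing. The robot is clear, so I'm handing in.

```bash
python3 -c "
from station import sign_off
print(sign_off())"
```

```text
the job is handed in; nothing more can be done
None
```

I handed the job in at about 19 s: the tall vial is within about half a degree of the gate nose, the start button was pressed to its stop and came back up, and no vial or other object looked disturbed in the last pictures.

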